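Lock a T-headed stop behind the streak plate on the slotted board

TASK

Secure the white streak plate on the slotted board so that pupils can rub minerals on it: take the red-winged stop with the T-shaped foot, drop the foot into the board's slot lengthwise between the yellow marks, slide it along the slot until its round collar is close to the plate (touching, or a gap of up to about 10 mm), then give it a quarter turn so the foot locks crosswise under the slot's lips, and let go. Do not shift or lift the streak plate, and leave the blue-winged stop with the round foot alone.

Things in the scene. Friction and masses are not known exactly. Their poses are not given: they have to be found in the camera images.
- t_stop: Red-winged stop, 70 mm tall, ~0.12 kg, standing on the table. Origin: centre of foot's underside, z up. Heights in mm over the origin: steel foot 18 (x) by 46 (y), 0-10; stem d14; dark collar d52, 21-26; neck d18; red wing 14 thick (x) by 44 long (y), 40-70: grip its thickness at about 56. Wing parallel to foot. Seated in the slot, the collar rests on the board, origin 11 over the board's.
- round_stop: Bystander: the same kind of stop with a blue wing and a round foot, 46 mm in diameter, that does not fit the slot. Same heights, wing along its y, origin at the centre of the foot's underside. Loose on the table; the two stops may change places.
- board: Fixed wooden board 110 (x) by 260 (y) by 32 mm high; origin: centre of underside, z up. T-slot along all of y at x = 0: 30 mm wide between aluminium lips (24-32 high), 58 wide below them, floor 8 high. A seated stop slides and turns freely, 3 mm play over and under its foot. Yellow strips beside the slot mark the drop-in zone, y -110 to -40. Dark fence at y 118 to 130, 14 above the top.
- streak_plate: White square ceramic plate 52 x 52 x 7 mm, 40 g, loose, lying flat on the board across the slot, within 4 mm of the fence, square with the board to a few degrees. Origin: centre of its underside. With the collar touching its edge, the stop's axis is 52 mm from the plate's centre.

How it is judged (in metres and radians):
On the way, in this order (a step that is already met when the one before it is completed fails the run):
1. the red stop's foot is down in the slot, lengthwise (within 20 degrees), its axis between the yellow marks (8 mm over is allowed) (z of t_stop in the frame of board between 0.005 and 0.018 m and x of t_stop in the frame of board between -0.012 and 0.012 m and y of t_stop in the frame of board between -0.118 and -0.032 m and angle between the y axis of t_stop and the y axis of board, either way round below 0.35 rad), for 0.1 s.
2. the foot, still in the slot and still lengthwise (within 20 degrees), has been slid up to the plate: collar no more than 20 mm from it (z of t_stop in the frame of board between 0.005 and 0.018 m and horizontal distance between t_stop and streak_plate below 0.072 m and angle between the y axis of t_stop and the y axis of board, either way round below 0.35 rad), for 0.1 s.
At the end, for the whole second after the job is handed in: The red stop stands upright and at rest in the slot, its collar down on the board, its foot crosswise to the slot within 20 degrees and its collar no more than 20 mm from the streak plate; the plate lies flat within 12 mm of where it was, and the blue stop within 30 mm of where it was (z of t_stop in the frame of board between 0.005 and 0.0135 m and x of t_stop in the frame of board between -0.012 and 0.012 m and horizontal distance between t_stop and streak_plate below 0.072 m and angle between the y axis of t_stop and the x axis of board, either way round below 0.35 rad and angle between t_stop's own z axis and vertical below 0.12 rad and linear speed of t_stop below 0.02 m/s and distance of streak_plate from where it was at the start of the episode below 0.012 m and angle between streak_plate's own z axis and vertical below 0.1 rad and distance of round_stop from where it was at the start of the episode below 0.03 m); the robot touches nothing.
It fails at once if the streak plate is shifted by more than 15 mm (distance of streak_plate from where it was at the start of the episode above 0.015 m).
It fails at once if the blue-winged stop is moved by more than 30 mm (distance of round_stop from where it was at the start of the episode above 0.03 m).
It also fails if it takes over 54 s, if anything falls off the work surface, if the arm or the gripper's body presses on something with over 40 N, if the wrist force passes 120 N, or if a joint passes its speed limit or range.

ROBOT

A 6-joint arm with a two-finger parallel gripper is mounted at the origin on a cart in front of the work surface, level with it; the furniture and walls round the work are solid. World frame = base frame: x ahead of the robot, y to its left, z up, the work surface at z = 0. Lengths are in m, angles in degrees, forces in N, time in s.
With the tool pointing down it reaches from about 0.4 to 0.825 m from the base axis. Payload 7 kg.
Tool frame: the origin (TCP) lies at the very end of the fingers, on their centre line; the grasp point (between the pads) lies 19 mm behind it (r.grasp_offset is the z of the grasp point in the tool frame, in m); z points along the fingers, y is the direction in which the jaws open and shut (so a half turn about z gives the same grasp; the last joint's range is limited). The gripper opens to 88 mm and grips with 3 to 60 N. Pads are 19 mm wide; open, the fingers measure 130 mm over their backs; the gripper's body (78 mm by 193 mm) begins 47 mm behind the grasp point.
Start: joints at [84.059, 20.546, 0.682, 0, -70.136, -16.507], TCP at [0.258, 0.624, 0.227] pointing down, gripper open.
Joint ranges: [-176.03, 176.03], [-82.01, 121.73], [-58.28, 71.71], [-173.87, 95.51], [-174.79, -0.11], [-173.66, 173.66]. Speed limits (degrees/s): [136.94, 136.94, 172.46, 180, 180, 180].

INTERFACE

Orientations are given as [roll, pitch, yaw] about the fixed x, y, z axes, in that order (R = Rz(yaw) Ry(pitch) Rx(roll)).
In Python, from plant import r gives the robot as it stands.
- The arm moves only by the tool carry_out, never from a script. Its argument "plan" is a list of rows, each a list of 6 numbers: the shift along the world's x, y, z in m, then the turn, a rotation vector about the world's x, y, z in rad. In form: [[tx, ty, tz, wx, wy, wz], ...]. A call has 1 to 12 rows; each row shifts and turns the pose as measured when the row begins; what a row does not reach is not made up. A row lasts 1/12 s, in which the tool goes at most 41.7 mm and 7.16 degrees, less where a joint would pass 70% of its speed; a pose out of reach is approached as far as the arm can. A call with a gripper value outside its range is refused whole. "fingers" is the closure, from -1 (fully open) to 1 (shut), set as the call begins (left out, the last holds). The fingers move at their own pace and stop on an object; "force" is the grip in N (left out, the last holds). Time passes only in rows, so rows that do not move let the fingers close. It gives the time, the measured TCP pose, the force and the opening at its end, in the units of the state.
- r.get_state(): the state, without advancing time (a new reading comes with each control period).
- r.capture(name): name is "scene" or "top"; returns the picture (400x640x3 uint8, red, green, blue); there is no depth.
- r.camera_model(name): a dict with "fov_y" (degrees; the focal length in pixels is half the picture's height over the tangent of half this angle, whatever the lens; pixels are square), "cx", "cy" (the principal point, pixels), "R" (3x3) and "t" (3): a world point X has camera coordinates R X + t. Camera axes: x right, y down, z forward; pixel columns grow to the right and rows downward; lengths in m; the calibration is good to about 2 mm. A picture is of the moment at which its call begins. camera_model takes no time and is no camera call.
- r.close_job(): hands the job in, once; it reports no verdict.
The state is a dict: "time_s": time; "joints": joint angles; "qd": joint speeds; "joint_torque": joint torques, N m; "tcp_pos": TCP position; "eef_rot": TCP orientation; "contact_force": force on the tool from outside, world axes, zero at the start; "moment": the same for the moment, N m; "gripper_width": finger opening in m.
Only numpy, scipy, OpenCV 4.12 (cv2) and the standard library are available. Lean on these libraries where they do the work, as an engineer would, in place of code of your own. Each camera call takes 0.05 s, during which the arm holds its last target.

## Working session

There is one attempt and no reset: what is moved stays moved. The work goes in short steps, Python scripts to look and compute and a tool call to move; the robot and the scene stay as the last step left them, time stands still between calls to the robot, and variables do not carry over. Pictures are saved under pics/ and viewed, and the job is handed in when it is done.

Besides the shell and the picture viewer there is one more tool, called as name(argument=value, ...), one argument or row to a line, values as JSON. carry_out: Moves the arm, as the interface text tells. Its arguments: {"type":"object","properties":{"plan":{"type":"array"},"fingers":{"type":"number"},"force":{"type":"number"}},"required":["plan"]}

```bash
mkdir -p pics
python3 - <<'E'
from plant import r
import cv2
for n in("scene","top"):
    cv2.imwrite(f"pics/{n}0.png",r.capture(n)[:,:,::-1]); print(n,r.camera_model(n))
print(r.get_state(), r.grasp_offset)
E
```

```text
scene {'fov_y': 50.13732506138983, 'cx': 323.0309236882644, 'cy': 197.80715635380008, 'R': array([[ 0.7712795 , -0.63648142, -0.004397  ],
       [-0.46361996, -0.55704835, -0.68902371],
       [ 0.43610144,  0.5334684 , -0.72472546]]), 't': array([-0.34470612,  0.36098325,  0.5964499 ])}
top {'fov_y': 44.10448837986746, 'cx': 312.27286540048084, 'cy': 199.59398240986428, 'R': array([[-0.01923   , -0.99934054, -0.03080086],
       [-0.98917881,  0.02349801, -0.14482104],
       [ 0.1454493 ,  0.02768265, -0.98897835]]), 't': array([0.16772714, 0.52280193, 0.89625106])}
{'time_s': 0.1, 'joints': array([ 8.40600668e+01,  2.05891508e+01,  6.39514996e-01, -1.64850997e-02,
       -7.01354353e+01, -1.65067510e+01]), 'qd': array([-0.06966554, -0.1405051 ,  0.15888787,  0.1634566 , -0.14411795,
        0.03006032]), 'joint_torque': array([-1.41344633e-03, -5.84164739e+01,  2.93752152e+01,  7.01564983e+00,
        1.01522266e-02, -5.13149485e-05]), 'tcp_pos': array([0.25759912, 0.62345139, 0.22570351]), 'eef_rot': array([ 1.79914032e+02, -9.31406284e-03, -2.24522904e+01]), 'contact_force': array([-0.17799484, -0.05414267, -0.41886274]), 'moment': array([ 0.01735909,  0.01903103, -0.03343505]), 'gripper_width': 0.08760440141622193} -0.0188
```

View pics/scene0.png

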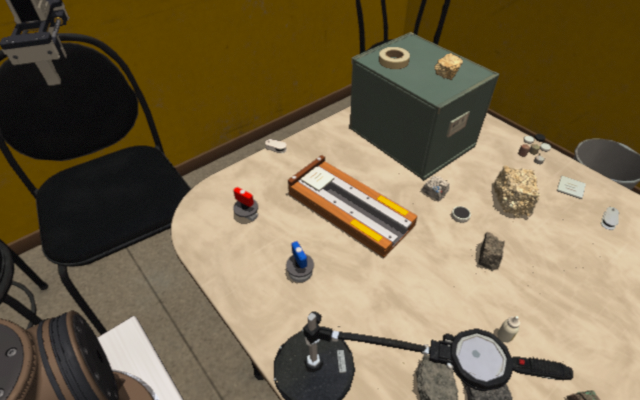

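View pics/top0.png

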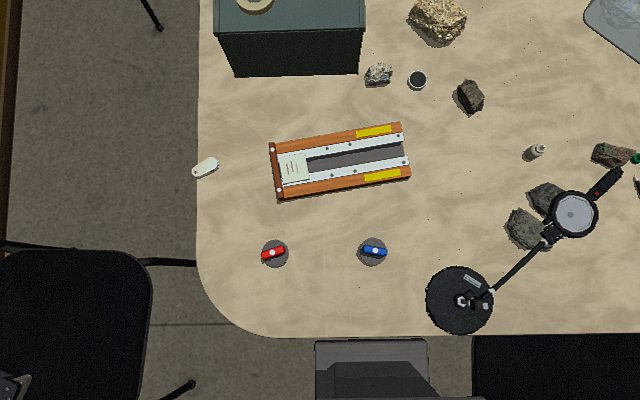

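The top view shows the red stop at about (273,253), the blue one at (374,251), and the board spanning (270..410, 122..198). The plate is at (293,168) on the left, and the yellow marks are on the right. Next I'll measure.

```bash
cat > h.py <<'E'
import numpy as np,cv2
from plant import r
def cam(n):
    m=r.camera_model(n); f=200/np.tan(np.radians(m['fov_y']/2)); return np.array(m['R']),np.array(m['t']),f,m['cx'],m['cy']
def ray(n,u,v):
    R,t,f,cx,cy=cam(n); d=R.T@np.array([(u-cx)/f,(v-cy)/f,1]); return -R.T@t,d
def onz(n,u,v,z):
    c,d=ray(n,u,v); return c+d*(z-c[2])/d[2]
def two(a,b):
    c1,d1=ray("scene",*a); c2,d2=ray("top",*b)
    s=np.linalg.lstsq(np.c_[d1,-d2],c2-c1,rcond=None)[0]; p=c1+s[0]*d1;q=c2+s[1]*d2
    return (p+q)/2,np.linalg.norm(p-q)
def proj(n,X):
    R,t,f,cx,cy=cam(n); p=R@np.array(X)+t; return np.array([cx+f*p[0]/p[2],cy+f*p[1]/p[2]])
def blobs(img,lo,hi,minA=15):
    hsv=cv2.cvtColor(img,cv2.COLOR_RGB2HSV); m=cv2.inRange(hsv,np.array(lo),np.array(hi))
    n,l,s,c=cv2.connectedComponentsWithStats(m)
    out=[]
    for i in range(1,n):
        if s[i,4]>=minA:
            pts=np.argwhere(l==i)[:,::-1].astype(np.float32); out.append((s[i],c[i],pts))
    return out
E
python3 - <<'E'
from h import *
for n in("top","scene"):
    im=cv2.cvtColor(cv2.imread(f"pics/{n}0.png"),cv2.COLOR_BGR2RGB)
    for nm,lo,hi in(("red",(0,200,90),(5,255,255)),("blue",(105,150,60),(125,255,255)),("yellow",(20,200,150),(30,255,255))):
        for s,c,p in blobs(im,lo,hi): print(n,nm,s,c.round(1),[x for x in cv2.minAreaRect(p)])
    x0,y0,w,h=(255,110,165,100) if n=="top" else (275,140,150,120)
    cv2.imwrite(f"pics/{n}z.png",cv2.resize(cv2.imread(f"pics/{n}0.png")[y0:y0+h,x0:x0+w],None,fx=4.8,fy=4.8,interpolation=cv2.INTER_CUBIC))
    x0,y0,w,h=(250,230,150,45) if n=="top" else (220,175,110,115)
    cv2.imwrite(f"pics/{n}y.png",cv2.resize(cv2.imread(f"pics/{n}0.png")[y0:y0+h,x0:x0+w],None,fx=5,fy=5,interpolation=cv2.INTER_CUBIC))
E
```

```text
top red [273 246  12  10  51] [278.4 249.9] [(278.0000305175781, 250.0), (6.957010269165039, 10.75174331665039), 71.56504821777344]
top red [261 250  11   9  53] [265.3 254.3] [(265.5500183105469, 254.15000915527344), (6.957010269165039, 9.17060375213623), 71.56504821777344]
top blue [363 245  12   9  74] [367.9 248.6] [(368.5, 249.0), (8.0, 11.0), 90.0]
top blue [376 247  11   9  67] [381.4 251.3] [(380.6538391113281, 251.23077392578125), (10.78638744354248, 7.2562971115112305), 11.309932708740234]
top yellow [355 125  37  13 252] [373.1 130.7] [(373.1409912109375, 130.7986602783203), (7.298983097076416, 35.79977798461914), 79.99201965332031]
top yellow [364 168  37  13 262] [382.1 174.5] [(381.9118957519531, 174.4935760498047), (7.453341484069824, 36.495670318603516), 80.13418579101562]
scene red [234 188  19  18 178] [243.4 196.7] [(243.10000610351562, 196.3000030517578), (21.913463592529297, 10.28591251373291), 26.56505012512207]
scene blue [292 242  15  26 167] [299.6 255.5] [(299.6000061035156, 254.20004272460938), (25.938386917114258, 8.944271087646484), 63.43495178222656]
scene yellow [377 196  31  19 179] [392.2 205. ] [(392.08819580078125, 204.85293579101562), (32.92772674560547, 5.487954616546631), 30.963756561279297]
scene yellow [350 219  32  22 214] [365.9 229.9] [(365.7307434082031, 229.65382385253906), (34.66876220703125, 6.37905216217041), 33.690067291259766]
```

View pics/topz.png

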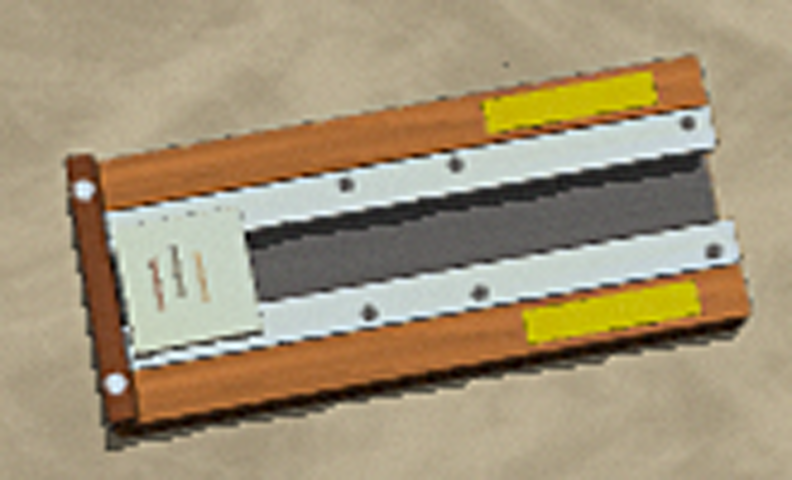

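View pics/topy.png

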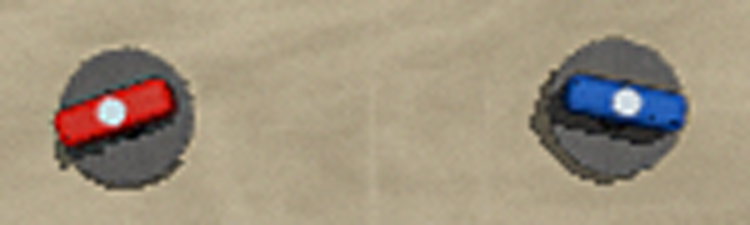

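View pics/sceney.png

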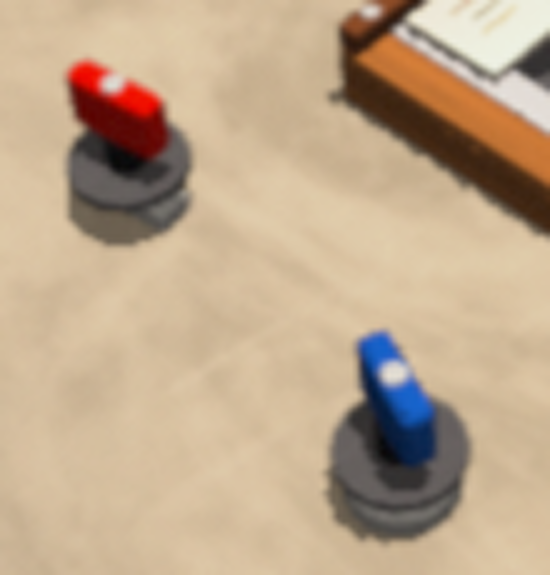

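View pics/scenez.png

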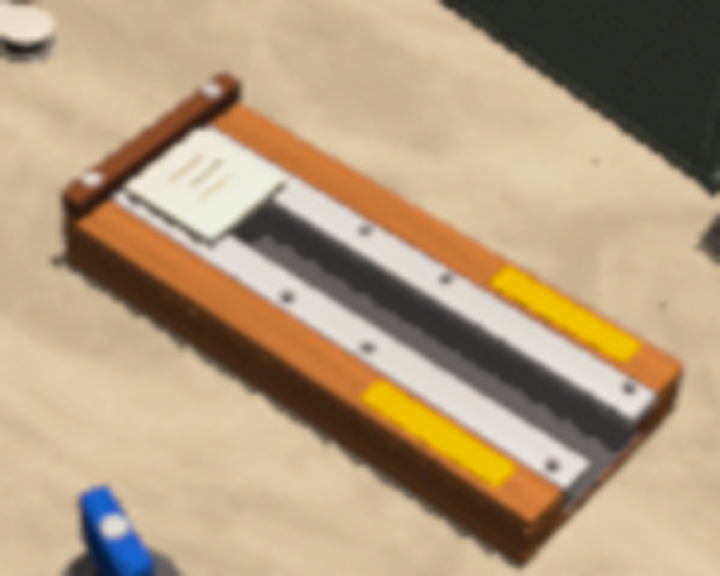

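Run:
```python
from h import *
T=lambda u,v:(u/4.8+255-.4,v/4.8+110-.4)
S=lambda u,v:(u/4.8+275-.4,v/4.8+140-.4)
Ty=lambda u,v:(u/5+250-.4,v/5+230-.4); Sy=lambda u,v:(u/5+220-.4,v/5+175-.4)
print("reddot",two(Sy(112,83),Ty(112,112)),onz("top",*Ty(112,112),.07),onz("scene",*Sy(112,83),.07))
print("collar",onz("top",*Ty(126,118),.026))
print("bluedot",two(Sy(394,373),Ty(627,102)),onz("top",*Ty(627,102),.07))
a,b=onz("top",278.4,249.9,.07),onz("top",265.3,254.3,.07)
print("wing dir top",np.degrees(np.arctan2(*(b-a)[1::-1])))
a,b=onz("scene",*Sy(87,68),.07),onz("scene",*Sy(155,107),.07); print("wing dir scene",np.degrees(np.arctan2(*(a-b)[1::-1])))
ys=[]
for n,p,q,f1,f2 in(("top",(373.1,130.7),(382.1,174.5),T(84,189),T(115,384)),("scene",(392.2,205.0),(365.9,229.9),S(211,91),S(92,179))):
    P,Q=onz(n,*p,.032),onz(n,*q,.032);F=(onz(n,*f1,.046)+onz(n,*f2,.046))/2
    m=(P+Q)/2; d=(F-m)[:2]
    print(n,"yel mid",m,np.linalg.norm(P-Q),"fence mid",F,"len",np.linalg.norm(d),"ang",np.degrees(np.arctan2(d[1],d[0])), "perp", np.degrees(np.arctan2(*(P-Q)[1::-1]))+90)
for n,c in(("top",[T(118,212),T(240,208),T(263,332),T(133,350)]),("scene",[S(207,127),S(284,184),S(212,240),S(128,187)])):
    pts=[onz(n,*k,.039) for k in c]; print(n,np.round(pts,4),np.mean(pts,0))
```

```text
reddot (array([0.42756265, 0.23073477, 0.06890997]), np.float64(0.00028305172500992453)) [0.42764554 0.23055417 0.07      ] [0.42698044 0.22978202 0.07      ]
collar [0.4271103 0.2301362 0.026    ]
bluedot (array([0.42738789, 0.04417272, 0.06865648]), np.float64(0.000205941127638222)) [0.42742326 0.04425371 0.07      ]
wing dir top 107.33434832281887
wing dir scene 104.3184170779511
top yel mid [0.61671215 0.02858622 0.032     ] 0.08836653288936594 fence mid [0.5858656  0.22573545 0.046     ] len 0.19954781193531362 ang 98.89256834982096 perp 99.1233054982459
scene yel mid [0.61549925 0.0267644  0.032     ] 0.08799284987147511 fence mid [0.58463338 0.22373391 0.046     ] len 0.19937325081328525 ang 98.90604072753352 perp 98.75121436435624
top [[0.6175 0.2187 0.039 ]
 [0.6178 0.1696 0.039 ]
 [0.5669 0.1612 0.039 ]
 [0.5609 0.2132 0.039 ]] [0.59078837 0.19068632 0.039     ]
scene [[0.6115 0.2176 0.039 ]
 [0.6141 0.1658 0.039 ]
 [0.5668 0.1591 0.039 ]
 [0.5589 0.2093 0.039 ]] [0.58780885 0.18795848 0.039     ]
```

Both views agree.

- **Red stop:** (0.4274, 0.2303), wing along about 106°.
- **Slot:** direction 98.9°. Drop-in centre is (0.616, 0.0277) and the board origin is about (0.6045, 0.1018).
- **Plate:** board y about 0.089, so the target stop y is about 0.031.

Next I move above the red stop.

carry_out(
  plan=[
    [0.0142,-0.0328,0,0,0,-0.075],
    [0.0142,-0.0328,0,0,0,-0.075],
    [0.0142,-0.0328,0,0,0,-0.075],
    [0.0142,-0.0328,0,0,0,-0.075],
    [0.0142,-0.0328,0,0,0,-0.075],
    [0.0142,-0.0328,0,0,0,-0.075],
    [0.0142,-0.0328,0,0,0,-0.075],
    [0.0142,-0.0328,0,0,0,-0.075],
    [0.0142,-0.0328,0,0,0,-0.075],
    [0.0142,-0.0328,0,0,0,-0.075],
    [0.0142,-0.0328,0,0,0,-0.075],
    [0.0142,-0.0328,0,0,0,-0.075],
  ],
  fingers=-1,
  force=25,
)

```text
time_s: 1.1
tcp_pos: [0.427, 0.2148, 0.2185]
eef_rot: [179.4, -0.2, -75.8]
contact_force: [1.3, 0.6, -1.0]
gripper_width: 0.0877
```

```bash
cat >> h.py <<'E'
from scipy.spatial.transform import Rotation as Ro
def to(x,y,z,yaw):
    s=r.get_state(); d=np.array([x,y,z])-s['tcp_pos']
    A=Ro.from_euler('xyz',[180,0,yaw],degrees=True); B=Ro.from_euler('xyz',s['eef_rot'],degrees=True)
    print('t',s['time_s'],'pos',s['tcp_pos'].round(4),s['eef_rot'].round(2),'d',d.round(4),'w',(A*B.inv()).as_rotvec().round(4),'F',np.round(s['contact_force'],1),'M',np.round(s['moment'],2),'g',round(s['gripper_width'],4))
E
python3 -c "
from h import *
to(.4274,.2303,.037,-74)"
```

```text
t 1.1 pos [0.427  0.2148 0.2185] [ 1.7941e+02 -1.7000e-01 -7.5840e+01] d [ 0.0004  0.0155 -0.1815] w [ 0.0056 -0.0092  0.0321] F [ 1.3  0.6 -1. ] M [ 0.15 -0.18  0.02] g 0.0877
```

carry_out(
  plan=[
    [0,0.008,-0.01,0.0056,-0.0092,0.032],
    [0,0.008,-0.02,0,0,0],
    [0,0,-0.025,0,0,0],
    [0,0,-0.025,0,0,0],
    [0,0,-0.02,0,0,0],
    [0,0,-0.01,0,0,0],
    [0,0,0,0,0,0],
  ],
)

```text
time_s: 1.68
tcp_pos: [0.4292, 0.2213, 0.1053]
eef_rot: [-179.8, 0.1, -75.0]
contact_force: [0.2, -0.5, -0.2]
gripper_width: 0.0874
```

```bash
python3 -c "
from h import *
for n in('top','scene'): cv2.imwrite(f'pics/{n}1.png',r.capture(n)[:,:,::-1])
to(.4274,.2303,.037,-74)"
```

```text
t 1.7833 pos [0.4302 0.2222 0.1073] [-1.7969e+02  1.6000e-01 -7.4990e+01] d [-0.0028  0.0081 -0.0703] w [-0.0041  0.0045  0.0172] F [0.4 0.8 0.3] M [ 0.1  -0.11 -0.02] g 0.0875
```

View pics/scene1.png

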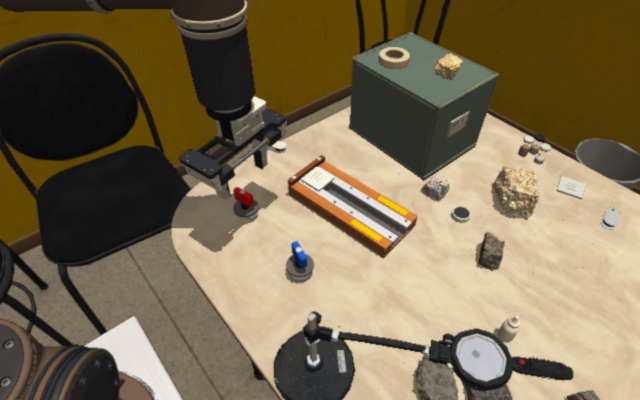

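The gripper is open and sits above the red wing (243,196), with fingers on both sides. I'll correct the offset, then descend.

carry_out(
  plan=[
    [-0.0028,0.008,0,-0.004,0.0045,0.017],
    [0,0,0,0,0,0],
    [0,0,-0.015,0,0,0],
    [0,0,-0.015,0,0,0],
    [0,0,0,0,0,0],
  ],
)

```text
time_s: 2.2
tcp_pos: [0.43, 0.2347, 0.0823]
eef_rot: [-179.5, 0.3, -73.8]
contact_force: [0.1, 0.1, 0.1]
gripper_width: 0.0881
```

```bash
python3 -c "
from h import *
to(.4274,.2303,.037,-74)"
```

```text
t 2.2 pos [0.43   0.2347 0.0823] [-179.49    0.3   -73.81] d [-0.0026 -0.0044 -0.0453] w [-0.0075  0.007  -0.0033] F [0.1 0.1 0.1] M [-0.06  0.08 -0.03] g 0.0881
```

carry_out(
  plan=[
    [-0.0025,-0.004,-0.012,-0.007,0.007,0],
    [0,0,-0.012,0,0,0],
    [0,0,-0.012,0,0,0],
    [0,0,0,0,0,0],
    [0,0,0,0,0,0],
  ],
)

```text
time_s: 2.62
tcp_pos: [0.4291, 0.2328, 0.0487]
eef_rot: [-179.7, 0.2, -73.7]
contact_force: [0.2, -0.6, 0.1]
gripper_width: 0.0878
```

```bash
python3 -c "
from h import *
to(.4274,.2303,.037,-74)"
```

```text
t 2.6167 pos [0.4291 0.2328 0.0487] [-1.7974e+02  1.5000e-01 -7.3680e+01] d [-0.0017 -0.0025 -0.0117] w [-0.0038  0.0035 -0.0055] F [ 0.2 -0.6  0.1] M [ 0.09 -0.03  0.01] g 0.0878
```

carry_out(
  plan=[
    [-0.0017,-0.0025,-0.006,-0.004,0.0035,-0.005],
    [0,0,-0.006,0,0,0],
    [0,0,0,0,0,0],
    [0,0,0,0,0,0],
  ],
)

```text
time_s: 2.95
tcp_pos: [0.4281, 0.2311, 0.0379]
eef_rot: [-179.9, 0.1, -74.0]
contact_force: [0.3, 0.5, 0.3]
gripper_width: 0.0874
```

carry_out(
  plan=[
    [0,0,0,0,0,0],
    [0,0,0,0,0,0],
    [0,0,0,0,0,0],
    [0,0,0,0,0,0],
    [0,0,0,0,0,0],
    [0,0,0,0,0,0],
    [0,0,0,0,0,0],
    [0,0,0,0,0,0],
  ],
  fingers=1,
  force=25,
)

```text
time_s: 3.62
tcp_pos: [0.4286, 0.2316, 0.0389]
eef_rot: [-179.8, 0.1, -74.0]
contact_force: [0.0, 0.6, -0.0]
gripper_width: 0.0397
```

```bash
python3 -c "
from h import *
to(.4274,.2303,.037,-74)"
```

```text
t 3.6167 pos [0.4286 0.2316 0.0389] [-1.7979e+02  1.1000e-01 -7.3970e+01] d [-0.0012 -0.0013 -0.0019] w [-0.0029  0.003  -0.0006] F [ 0.   0.6 -0. ] M [ 0.   -0.07 -0.01] g 0.0397
```

carry_out(
  plan=[
    [-0.0012,-0.0013,-0.0019,0,0,0],
    [0,0,0,0,0,0],
    [0,0,0,0,0,0],
    [0,0,0,0,0,0],
    [0,0,0,0,0,0],
    [0,0,0,0,0,0],
    [0,0,0,0,0,0],
    [0,0,0,0,0,0],
  ],
)

```text
time_s: 4.28
tcp_pos: [0.4272, 0.23, 0.0368]
eef_rot: [-179.8, 0.1, -74.0]
contact_force: [-0.2, 0.7, 0.6]
gripper_width: 0.0159
```

```bash
python3 -c "
from h import *
to(.4274,.2303,.037,-74)"
```

```text
t 4.2833 pos [0.4272 0.23   0.0368] [-1.7981e+02  1.1000e-01 -7.3970e+01] d [0.0002 0.0003 0.0002] w [-0.0027  0.0028 -0.0005] F [-0.2  0.7  0.6] M [0.11 0.01 0.  ] g 0.0159
```

carry_out(
  plan=[
    [0,0,0,0,0,0],
    [0,0,0,0,0,0],
    [0,0,0,0,0,0],
    [0,0,0,0,0,0],
  ],
)

```text
time_s: 4.62
tcp_pos: [0.4272, 0.2301, 0.0368]
eef_rot: [-179.8, 0.1, -74.0]
contact_force: [-0.7, -0.2, 0.2]
gripper_width: 0.0164
```

carry_out(
  plan=[
    [0,0,0.01,0,0,0],
    [0,0,0.02,0,0,0],
    [0,0,0.02,0,0,0],
    [0,0,0.02,0,0,0],
    [0,0,0.015,0,0,0],
    [0,0,0,0,0,0],
  ],
)

```text
time_s: 5.12
tcp_pos: [0.4249, 0.2276, 0.1227]
eef_rot: [179.8, -0.1, -74.0]
contact_force: [1.2, 0.9, -1.8]
gripper_width: 0.0167
```

```bash
python3 -c "
from h import *
for n in('top','scene'): 
  im=r.capture(n)[:,:,::-1]; cv2.imwrite(f'pics/{n}2.png',cv2.resize(im[130:330,180:440],None,fx=3,fy=3))
to(.616,.0277,.12,-81.1)"
```

```text
t 5.2167 pos [0.4238 0.2267 0.1202] [ 1.7966e+02 -1.7000e-01 -7.4060e+01] d [ 0.1922 -0.199  -0.0002] w [ 0.0041 -0.0052 -0.1228] F [ 0.4 -0.7 -1.7] M [ 0.03 -0.07  0.01] g 0.0161
```

View pics/scene2.png

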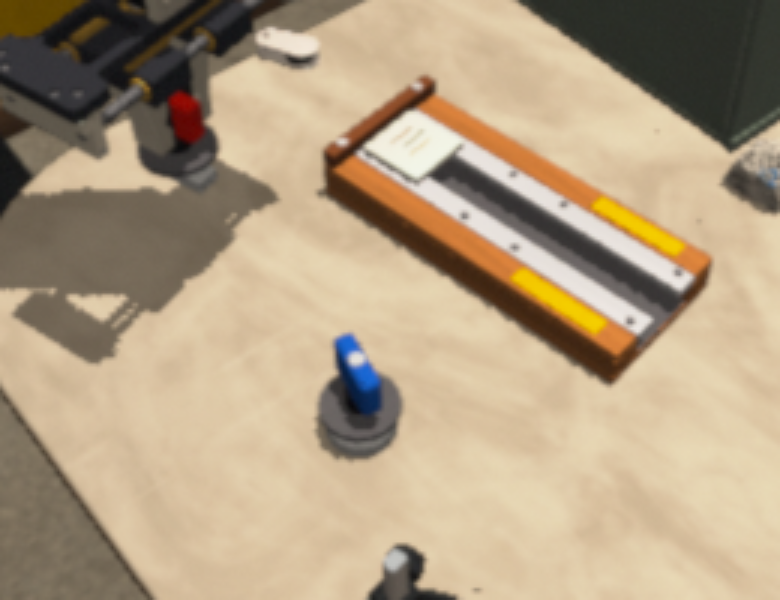

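The stop is held, with the foot visible under the collar at about (200,175). Next I carry it over the drop-in zone.

carry_out(
  plan=[
    [0.021,-0.022,0,0.004,-0.005,-0.014],
    [0.021,-0.022,0,0,0,-0.014],
    [0.021,-0.022,0,0,0,-0.014],
    [0.021,-0.022,0,0,0,-0.014],
    [0.021,-0.022,0,0,0,-0.014],
    [0.021,-0.022,0,0,0,-0.014],
    [0.021,-0.022,0,0,0,-0.014],
    [0.021,-0.022,0,0,0,-0.014],
    [0.012,-0.012,0,0,0,0],
    [0,0,0,0,0,0],
    [0,0,0,0,0,0],
  ],
)

```text
time_s: 6.13
tcp_pos: [0.6025, 0.0261, 0.1014]
eef_rot: [178.7, -0.2, -80.7]
contact_force: [0.1, 0.6, -1.8]
gripper_width: 0.0162
```

```bash
python3 -c "
from h import *
to(.616,.0277,.12,-81.1)"
```

```text
t 6.1333 pos [0.6025 0.0261 0.1014] [178.66  -0.19 -80.69] d [0.0135 0.0016 0.0186] w [ 0.007  -0.0226 -0.0072] F [ 0.1  0.6 -1.8] M [ 0.12 -0.03 -0.02] g 0.0162
```

carry_out(
  plan=[
    [0.0135,0.0016,0.004,0.007,-0.0226,-0.007],
    [0,0,0,0,0,0],
    [0,0,0,0,0,0],
    [0,0,0,0,0,0],
  ],
)

```text
time_s: 6.47
tcp_pos: [0.6145, 0.0292, 0.1024]
eef_rot: [179.8, 0.0, -81.1]
contact_force: [0.3, 0.8, -0.7]
gripper_width: 0.0161
```

```bash
python3 -c "
from h import *
for n in('top','scene'): 
  im=r.capture(n)[:,:,::-1]; cv2.imwrite(f'pics/{n}3.png',cv2.resize(im[100:250,260:460],None,fx=4,fy=4,interpolation=2))
to(.616,.0277,.1,-81.1)"
```

```text
t 6.5667 pos [0.6144 0.0291 0.1025] [ 1.7984e+02  1.0000e-02 -8.1070e+01] d [ 0.0016 -0.0014 -0.0025] w [ 0.0003 -0.0028 -0.0006] F [ 1.5 -0.1 -1.6] M [ 0.1  -0.04 -0.05] g 0.0162
```

View pics/scene3.png

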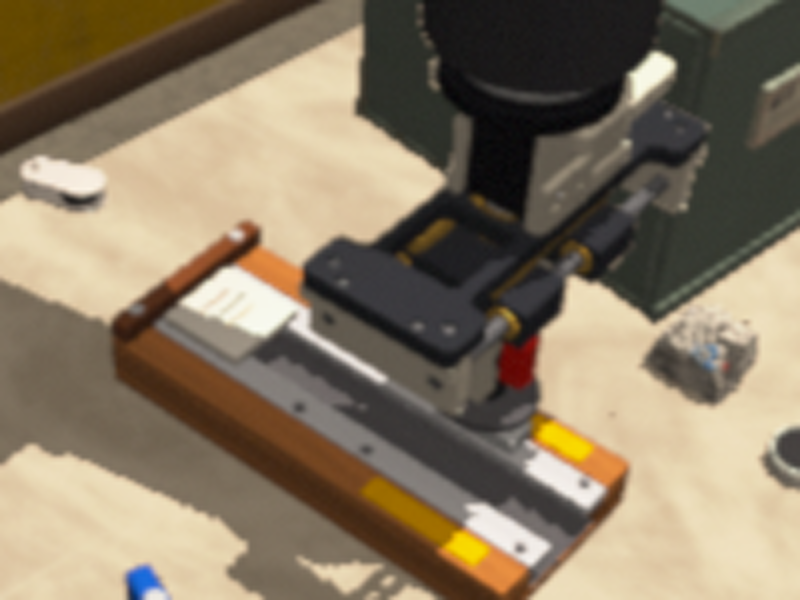

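View pics/top3.png

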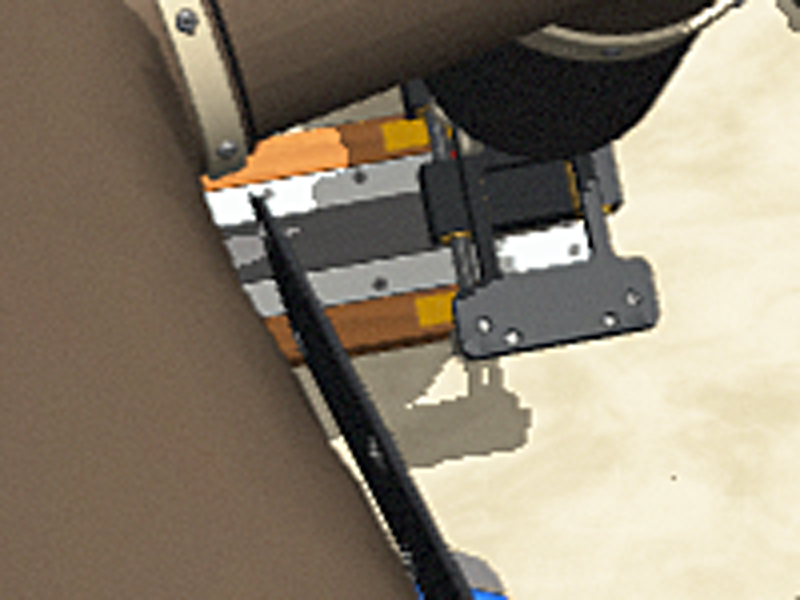

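The stop hangs over the slot between the yellow marks, with the collar at about (382,201) in full-image pixels. I'll lower it step by step and watch the force.

carry_out(
  plan=[
    [0.0016,-0.0014,-0.01,0,-0.003,0],
    [0,0,-0.01,0,0,0],
    [0,0,-0.004,0,0,0],
    [0,0,0,0,0,0],
  ],
)

```text
time_s: 6.9
tcp_pos: [0.6156, 0.0289, 0.077]
eef_rot: [-179.9, 0.0, -81.0]
contact_force: [0.5, 0.7, -1.0]
gripper_width: 0.0163
```

```bash
python3 -c "
from h import *
im=r.capture('scene')[:,:,::-1]; cv2.imwrite(f'pics/scene4.png',cv2.resize(im[160:240,330:430],None,fx=7,fy=7,interpolation=2))
s=r.get_state()['tcp_pos']; print(proj('scene',s+[0,0,-.011]), proj('scene',s+[0,0,-.037]))
to(.616,.0277,.073,-81.1)"
```

```text
[380.28034185 204.96422781] [379.07043604 213.80448849]
t 6.95 pos [0.6156 0.0288 0.0772] [-1.7989e+02  1.0000e-02 -8.0960e+01] d [ 0.0004 -0.0011 -0.0042] w [-0.0005  0.0019 -0.0024] F [ 0.3  0.1 -2.2] M [0.1  0.03 0.04] g 0.0158
```

View pics/scene4.png

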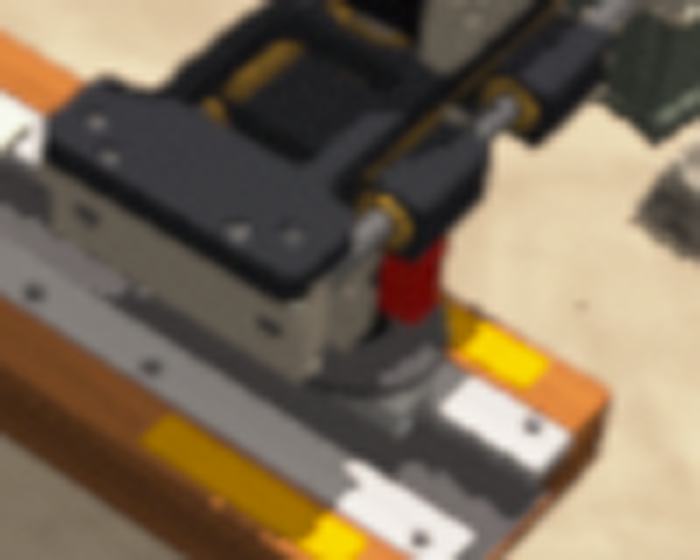

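The foot's near end (about (400,420) in the crop) is directly over the slot opening, so I continue down.

carry_out(
  plan=[
    [0.0004,-0.001,-0.005,0,0.002,-0.002],
    [0,0,-0.005,0,0,0],
    [0,0,-0.004,0,0,0],
  ],
)

```text
time_s: 7.2
tcp_pos: [0.6168, 0.0279, 0.0629]
eef_rot: [-179.9, 0.0, -81.1]
contact_force: [-0.1, -0.2, -1.3]
gripper_width: 0.0162
```

```bash
python3 -c "
from h import *
to(.616,.0277,.048,-81.1)"
```

```text
t 7.2 pos [0.6168 0.0279 0.0629] [-1.7993e+02  3.0000e-02 -8.1080e+01] d [-0.0008 -0.0002 -0.0149] w [-0.0007  0.0011 -0.0004] F [-0.1 -0.2 -1.3] M [ 0.09 -0.07 -0.01] g 0.0162
```

carry_out(
  plan=[
    [-0.0008,0,-0.005,0,0,0],
    [0,0,-0.005,0,0,0],
    [0,0,-0.003,0,0,0],
    [0,0,-0.001,0,0,0],
  ],
)

```text
time_s: 7.53
tcp_pos: [0.6157, 0.0276, 0.0475]
eef_rot: [-180.0, 0.0, -81.1]
contact_force: [-8.2, 2.2, 19.1]
gripper_width: 0.0159
```

```bash
python3 -c "
from h import *
im=r.capture('scene')[:,:,::-1]; cv2.imwrite(f'pics/scene5.png',cv2.resize(im[160:240,330:430],None,fx=7,fy=7,interpolation=2))
to(.616,.0277,.048,-81.1)"
```

```text
t 7.5833 pos [0.6157 0.0276 0.0477] [-1.7997e+02  1.0000e-02 -8.1070e+01] d [0.0003 0.0001 0.0003] w [-0.0002  0.0006 -0.0005] F [-3.7  0.2  6.2] M [0.2  1.2  0.01] g 0.016
```

View pics/scene5.png

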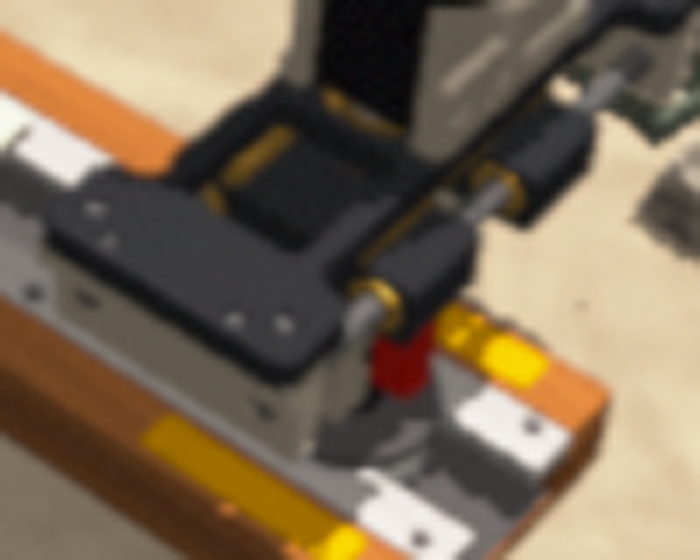

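The collar is down on the board at z=0.0477, with light contact. I'll lift 1.5 mm to free it, then slide in small steps.

carry_out(
  plan=[
    [0,0,0.0012,0,0,0],
    [0,0,0.0005,0,0,0],
    [0,0,0,0,0,0],
  ],
)

```text
time_s: 7.83
tcp_pos: [0.6159, 0.0277, 0.0496]
eef_rot: [-179.9, 0.0, -81.1]
contact_force: [-0.4, -0.6, -1.1]
gripper_width: 0.0161
```

carry_out(
  plan=[
    [-0.0007,0.0045,0.0002,0,0,0],
    [-0.0007,0.0045,0.0002,0,0,0],
    [-0.0007,0.0045,0.0002,0,0,0],
  ],
)

```text
time_s: 8.08
tcp_pos: [0.6136, 0.0414, 0.0498]
eef_rot: [-179.9, 0.0, -81.1]
contact_force: [-0.8, 0.8, -1.5]
gripper_width: 0.0161
```

```bash
python3 -c "
from h import *
to(.5997,.1324,.0492,-81.1)"
```

```text
t 8.0833 pos [0.6136 0.0414 0.0498] [-1.7995e+02  1.0000e-02 -8.1140e+01] d [-0.0139  0.091  -0.0006] w [-0.0003  0.0009  0.0007] F [-0.8  0.8 -1.5] M [ 0.07 -0.11 -0.  ] g 0.0161
```

carry_out(
  plan=[
    [-0.0008,0.005,0,0,0,0],
    [-0.0008,0.005,0,0,0,0],
    [-0.0008,0.005,0,0,0,0],
    [-0.0008,0.005,0,0,0,0],
    [-0.0008,0.005,0,0,0,0],
    [-0.0008,0.005,0,0,0,0],
  ],
)

```text
time_s: 8.58
tcp_pos: [0.6081, 0.0755, 0.0495]
eef_rot: [-180.0, 0.0, -81.1]
contact_force: [-0.4, -0.6, -2.7]
gripper_width: 0.0162
```

```bash
python3 -c "
from h import *
to(.5997,.1324,.0492,-81.1)"
```

```text
t 8.5833 pos [0.6081 0.0755 0.0495] [-1.7996e+02  1.0000e-02 -8.1080e+01] d [-0.0084  0.0569 -0.0003] w [-0.0003  0.0006 -0.0003] F [-0.4 -0.6 -2.7] M [0.08 0.02 0.02] g 0.0162
```

carry_out(
  plan=[
    [-0.0008,0.005,0,0,0,0],
    [-0.0008,0.005,0,0,0,0],
    [-0.0008,0.005,0,0,0,0],
    [-0.0008,0.005,0,0,0,0],
    [-0.0005,0.003,0,0,0,0],
    [0,0,0,0,0,0],
  ],
)

```text
time_s: 9.08
tcp_pos: [0.6039, 0.1024, 0.0496]
eef_rot: [-179.9, 0.0, -81.0]
contact_force: [1.0, -0.6, -0.6]
gripper_width: 0.0161
```

```bash
python3 -c "
from h import *
for n in ('scene','top'):
  im=r.capture(n)[:,:,::-1]; cv2.imwrite(f'pics/{n}6.png',cv2.resize(im[130:240,270:430],None,fx=5,fy=5,interpolation=2))
to(.5997,.1324,.0492,-81.1)"
```

```text
t 9.1833 pos [0.6039 0.1019 0.0496] [-1.7995e+02  1.0000e-02 -8.1020e+01] d [-0.0042  0.0305 -0.0004] w [-0.0003  0.0008 -0.0013] F [ 0.5 -0.4 -0.9] M [ 0.04 -0.1  -0.  ] g 0.0162
```

View pics/scene6.png

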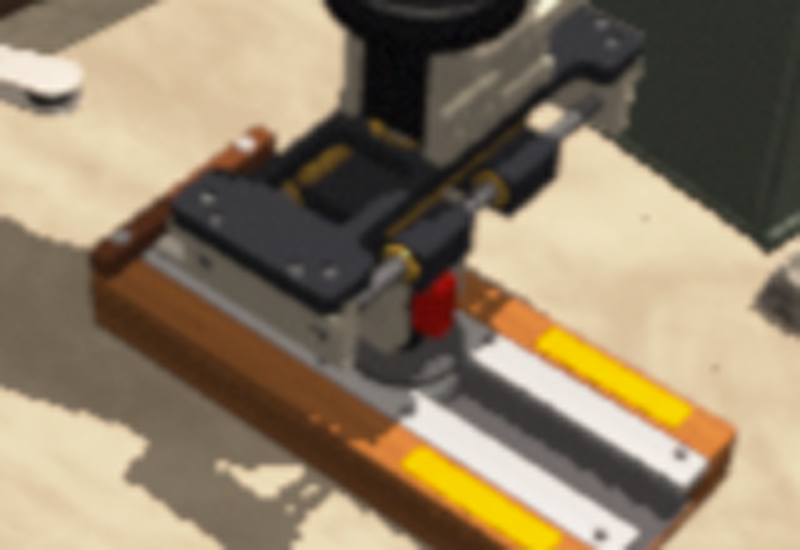

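The stop sits mid-slot with the collar low on the lips (410,370), and the marks are behind it. I keep sliding.

carry_out(
  plan=[
    [-0.0008,0.005,0,0,0,0],
    [-0.0008,0.005,0,0,0,0],
    [-0.0007,0.005,0,0,0,0],
    [-0.0007,0.004,0,0,0,0],
    [-0.0004,0.003,0,0,0,0],
    [0,0,0,0,0,0],
  ],
)

```text
time_s: 9.68
tcp_pos: [0.6002, 0.1254, 0.0496]
eef_rot: [-180.0, 0.0, -81.1]
contact_force: [-0.3, 0.1, -1.0]
gripper_width: 0.0157
```

```bash
python3 -c "
from h import *
to(.5997,.1324,.0492,-81.1)"
```

```text
t 9.6833 pos [0.6002 0.1254 0.0496] [-1.7996e+02  1.0000e-02 -8.1100e+01] d [-0.0005  0.007  -0.0004] w [-0.0002  0.0007  0.    ] F [-0.3  0.1 -1. ] M [ 0.07 -0.04 -0.01] g 0.0157
```

carry_out(
  plan=[
    [-0.0003,0.002,0,0,0,0],
    [-0.0003,0.002,0,0,0,0],
    [-0.0003,0.002,0,0,0,0],
    [0,0,0,0,0,0],
    [0,0,0,0,0,0],
  ],
)

```text
time_s: 10.1
tcp_pos: [0.5991, 0.1322, 0.0495]
eef_rot: [-180.0, 0.0, -81.1]
contact_force: [0.4, -0.0, -0.4]
gripper_width: 0.0164
```

```bash
python3 -c "
from h import *
for n in ('scene','top'):
  im=r.capture(n)[:,:,::-1]; cv2.imwrite(f'pics/{n}7.png',cv2.resize(im[130:240,270:430],None,fx=5,fy=5,interpolation=2))
to(.5997,.1324,.0492,-81.1)
print(r.get_state()['joints'].round(1))"
```

```text
t 10.2 pos [0.5992 0.1321 0.0496] [-1.7996e+02  1.0000e-02 -8.1080e+01] d [ 0.0005  0.0003 -0.0004] w [-0.0002  0.0007 -0.0003] F [ 0.2 -0.7 -1.2] M [ 0.11 -0.06  0.03] g 0.0158
[ 30.7  24.2 -19.4   0.  -46.3 -21.7]
```

View pics/scene7.png

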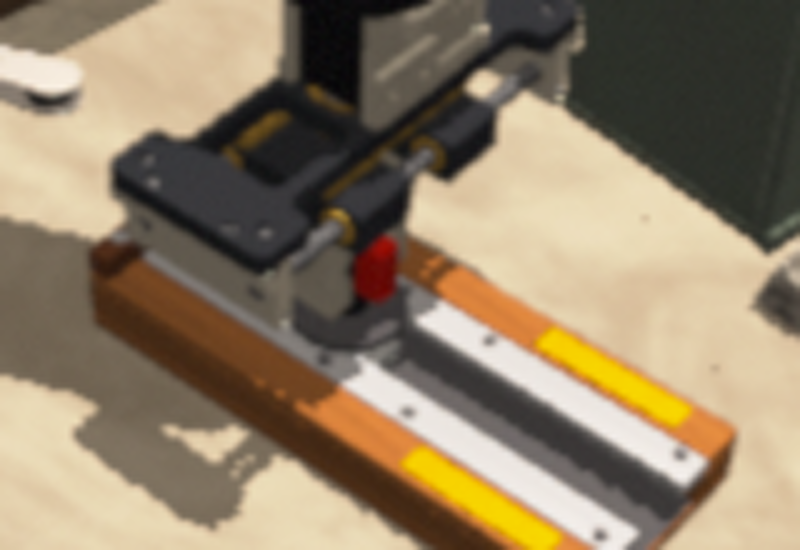

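View pics/top7.png

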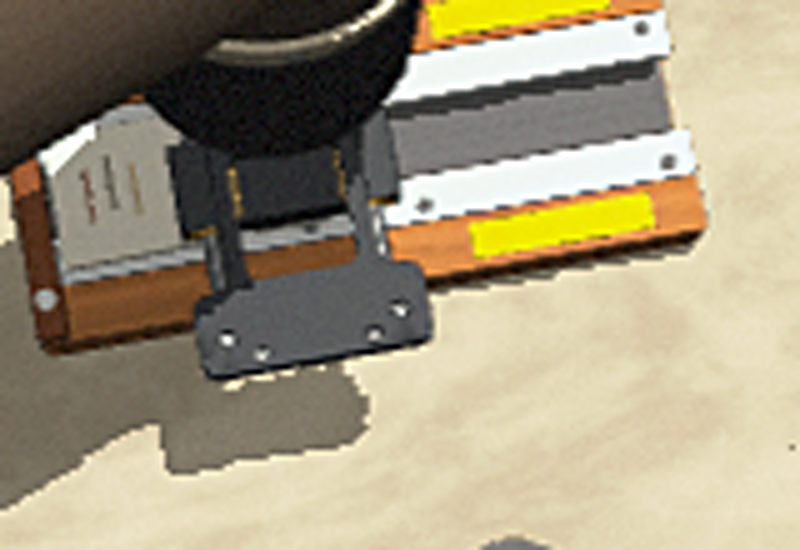

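It's at the target, about 6 mm short of the plate, and the plate is unmoved. Next is the quarter turn.

carry_out(
  plan=[
    [0,0,0,0,0,0.05],
    [0,0,0,0,0,0.08],
    [0,0,0,0,0,0.08],
    [0,0,0,0,0,0.08],
    [0,0,0,0,0,0.05],
  ],
)

```text
time_s: 10.62
tcp_pos: [0.5992, 0.1314, 0.0495]
eef_rot: [-180.0, 0.0, -60.9]
contact_force: [0.4, -0.2, -1.1]
gripper_width: 0.0164
```

```bash
python3 -c "
from h import *
to(.5995,.1322,.0493,8.9)"
```

```text
t 10.6167 pos [0.5992 0.1314 0.0495] [-179.97    0.    -60.9 ] d [ 0.0003  0.0008 -0.0002] w [-5.0000e-04  2.0000e-04  1.2182e+00] F [ 0.4 -0.2 -1.1] M [ 0.02 -0.04 -0.02] g 0.0164
```

carry_out(
  plan=[
    [0.0003,0.0005,0,0,0,0.08],
    [0,0,0,0,0,0.08],
    [0,0,0,0,0,0.08],
    [0,0,0,0,0,0.08],
    [0,0,0,0,0,0.08],
  ],
)

```text
time_s: 11.03
tcp_pos: [0.5995, 0.131, 0.0495]
eef_rot: [-180.0, 0.0, -37.0]
contact_force: [-0.6, 0.2, -1.3]
gripper_width: 0.0165
```

```bash
python3 -c "
from h import *
to(.5995,.1322,.0493,8.9)"
```

```text
t 11.0333 pos [0.5995 0.131  0.0495] [-179.98    0.    -36.96] d [-0.      0.0012 -0.0002] w [-3.000e-04  0.000e+00  8.005e-01] F [-0.6  0.2 -1.3] M [ 0.02 -0.04  0.04] g 0.0165
```

carry_out(
  plan=[
    [0,0.0008,0,0,0,0.08],
    [0,0,0,0,0,0.08],
    [0,0,0,0,0,0.08],
    [0,0,0,0,0,0.08],
    [0,0,0,0,0,0.08],
  ],
)

```text
time_s: 11.45
tcp_pos: [0.5996, 0.1309, 0.0495]
eef_rot: [-180.0, 0.0, -12.9]
contact_force: [0.1, 0.7, -1.5]
gripper_width: 0.016
```

```bash
python3 -c "
from h import *
to(.5995,.1322,.0493,8.9)"
```

```text
t 11.45 pos [0.5996 0.1309 0.0495] [-1.7999e+02  1.0000e-02 -1.2920e+01] d [-0.0001  0.0013 -0.0002] w [-1.000e-04 -2.000e-04  3.808e-01] F [ 0.1  0.7 -1.5] M [0.01 0.01 0.06] g 0.016
```

carry_out(
  plan=[
    [0,0.0008,0,0,0,0.08],
    [0,0,0,0,0,0.08],
    [0,0,0,0,0,0.08],
    [0,0,0,0,0,0.08],
    [0,0,0,0,0,0.04],
    [0,0,0,0,0,0],
  ],
)

```text
time_s: 11.95
tcp_pos: [0.5997, 0.1307, 0.0495]
eef_rot: [180.0, 0.0, 9.0]
contact_force: [-0.6, -0.4, -1.1]
gripper_width: 0.016
```

```bash
python3 -c "
from h import *
for n in ('scene','top'):
  im=r.capture(n)[:,:,::-1]; cv2.imwrite(f'pics/{n}8.png',cv2.resize(im[130:240,270:430],None,fx=5,fy=5,interpolation=2))
to(.5995,.1322,.0483,8.9)"
```

```text
t 12.05 pos [0.5997 0.1307 0.0495] [1.80e+02 2.00e-02 8.77e+00] d [-0.0002  0.0015 -0.0012] w [ 0.0001 -0.0003  0.0022] F [ 0.5 -0.5 -1.6] M [-0.02 -0.08 -0.01] g 0.0158
```

View pics/scene8.png

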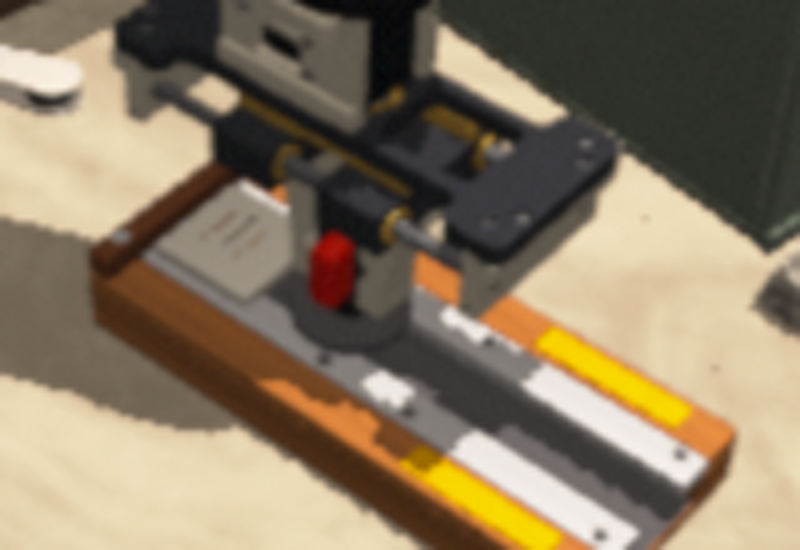

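The wing is now crosswise and the collar is close to the plate's edge near (290,290). I'll nudge it 1.5 mm closer, lower it 1.5 mm and release.

carry_out(
  plan=[
    [-0.0002,0.0013,0,0,0,0],
    [0,0,-0.0008,0,0,0],
    [0,0,-0.0006,0,0,0],
    [0,0,0,0,0,0],
  ],
)

```text
time_s: 12.38
tcp_pos: [0.5995, 0.132, 0.048]
eef_rot: [180.0, 0.0, 8.5]
contact_force: [-0.2, 0.2, -1.2]
gripper_width: 0.016
```

```bash
python3 -c "
from h import *
to(.5995,.1322,.0478,8.9)"
```

```text
t 12.3833 pos [0.5995 0.132  0.048 ] [1.80e+02 1.00e-02 8.51e+00] d [ 0.      0.0002 -0.0002] w [ 0.0001 -0.0002  0.0068] F [-0.2  0.2 -1.2] M [-0.04 -0.02  0.04] g 0.016
```

carry_out(
  plan=[
    [0,0,-0.0005,0,0,0.005],
    [0,0,0,0,0,0],
  ],
)

```text
time_s: 12.55
tcp_pos: [0.5996, 0.1319, 0.0479]
eef_rot: [180.0, 0.0, 8.8]
contact_force: [-0.1, 0.3, -0.8]
gripper_width: 0.0161
```

carry_out(
  plan=[
    [0,0,0,0,0,0],
    [0,0,0,0,0,0],
    [0,0,0,0,0,0],
    [0,0,0,0,0,0],
    [0,0,0,0,0,0],
    [0,0,0,0,0,0],
    [0,0,0,0,0,0],
    [0,0,0,0,0,0],
  ],
  fingers=0,
)

```text
time_s: 13.22
tcp_pos: [0.6004, 0.1324, 0.0484]
eef_rot: [-180.0, -0.1, 8.8]
contact_force: [-0.2, 0.4, -0.1]
gripper_width: 0.0436
```

```bash
python3 -c "
from h import *
to(.5995,.1322,.0478,8.9)"
```

```text
t 13.2167 pos [0.6004 0.1324 0.0484] [-1.7999e+02 -1.0000e-01  8.8100e+00] d [-0.0009 -0.0002 -0.0006] w [-0.0005  0.0017  0.0015] F [-0.2  0.4 -0.1] M [-0.06  0.    0.01] g 0.0436
```

Released at 44 mm opening with no contact force. I go straight up, then clear of the view to check.

carry_out(
  plan=[
    [0,0,0.005,0,0,0],
    [0,0,0.01,0,0,0],
    [0,0,0.015,0,0,0],
    [0,0,0.02,0,0,0],
    [0,0,0.025,0,0,0],
    [0,0,0.025,0,0,0],
    [0,0,0.025,0,0,0],
    [0,0,0.02,0,0,0],
    [0,0,0.01,0,0,0],
  ],
)

```text
time_s: 13.97
tcp_pos: [0.5975, 0.1304, 0.2137]
eef_rot: [179.9, 0.1, 8.8]
contact_force: [0.8, -0.1, 0.4]
gripper_width: 0.0438
```

carry_out(
  plan=[
    [-0.01,-0.015,0.005,0,0,0],
    [-0.01,-0.02,0.005,0,0,0],
    [-0.01,-0.025,0.005,0,0,0],
    [-0.01,-0.025,0.005,0,0,0],
    [-0.01,-0.025,0.005,0,0,0],
    [-0.01,-0.025,0.005,0,0,0],
    [-0.01,-0.025,0.005,0,0,0],
    [-0.01,-0.025,0.005,0,0,0],
    [-0.01,-0.025,0.005,0,0,0],
    [-0.01,-0.02,0.005,0,0,0],
    [0,-0.01,0,0,0,0],
    [0,0,0,0,0,0],
  ],
)

```text
time_s: 14.97
tcp_pos: [0.4925, -0.1182, 0.2846]
eef_rot: [180.0, -1.1, 9.1]
contact_force: [0.0, 0.8, -0.3]
gripper_width: 0.0437
```

```bash
python3 -c "
from h import *
for n in ('scene','top'):
  im=r.capture(n)[:,:,::-1]; cv2.imwrite(f'pics/{n}9f.png',im); cv2.imwrite(f'pics/{n}9.png',cv2.resize(im[110:270,255:415],None,fx=3.75,fy=3.75,interpolation=2))
to(.5995,.1322,.0478,8.9)"
```

```text
t 15.0667 pos [ 0.493  -0.1169  0.2843] [179.98  -1.12   9.11] d [ 0.1065  0.2491 -0.2365] w [-0.0028  0.0194 -0.0036] F [-0.4 -0.3 -0.9] M [-0.06  0.05 -0.01] g 0.0437
```

View pics/scene9.png

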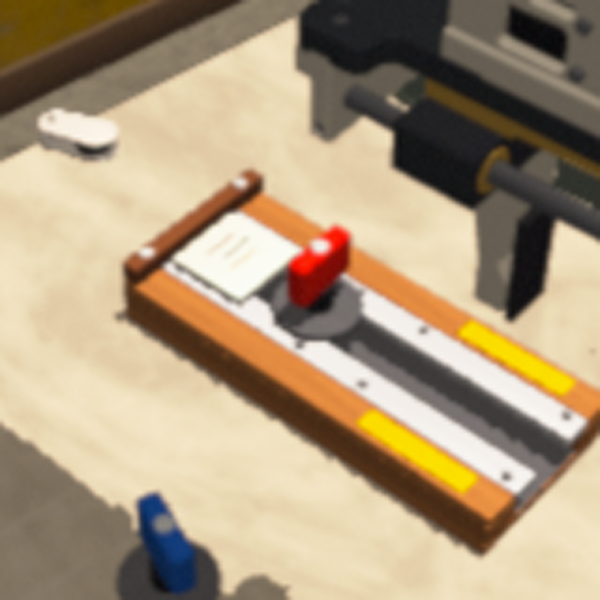

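View pics/top9.png

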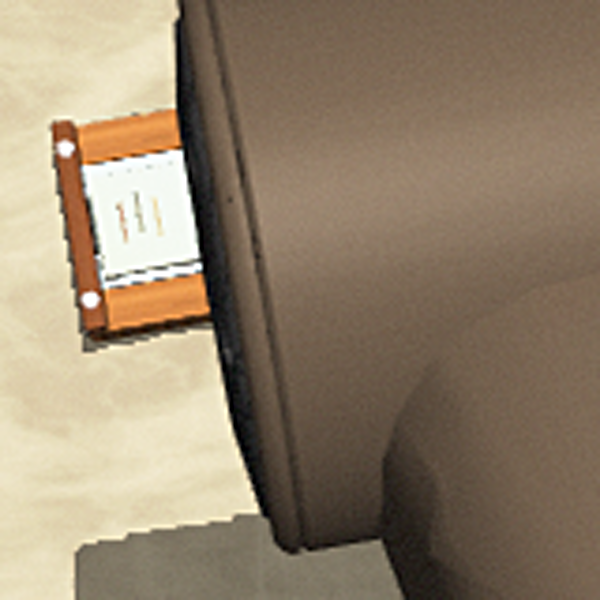

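The scene view shows the stop upright and crosswise, collar at (320,305) in the crop, close to the plate. A numeric check comes before handing in.

```bash
python3 -c "
from h import *
S=lambda u,v:(u/3.75+255-.4,v/3.75+110-.4)
d=onz('scene',*S(320,245),.081); print('dot',d)
c=onz('scene',*S(317,307),.037); print('collar',c)
P=[onz('scene',*S(*k),.039) for k in((236,212),(298,252),(241,301),(174,262))]; p=np.mean(P,0); print('plate',p,'was .5878 .1880 (scene)')
print('dist',np.linalg.norm((d-p)[:2]),np.linalg.norm((c-p)[:2]))
a,b=onz('scene',*S(300,268-6),.081),onz('scene',*S(341,233),.081); print('wing',np.degrees(np.arctan2(*(b-a)[1::-1])))
im=cv2.cvtColor(cv2.imread('pics/scene9f.png'),cv2.COLOR_BGR2RGB)
print([b[1] for b in blobs(im,(105,150,60),(125,255,255))],'blue was 299.6 255.5')
print(r.get_state()['qd'].round(2))"
```

```text
dot [0.60053855 0.13155901 0.081     ]
collar [0.59744826 0.1289505  0.037     ]
plate [0.58776452 0.18789401 0.039     ] was .5878 .1880 (scene)
dist 0.05776511430337533 0.05973368149581915
wing 5.3009223911150745
[array([299.52513966, 256.41899441])] blue was 299.6 255.5
[ 1.28  0.98 -0.42 -0.41  0.47 -0.33]
```

Everything checks out: distance about 58 mm, wing about 4° off crosswise by a rough measure, plate and blue stop unmoved. Handing in.

```bash
python3 -c "
from plant import r
print(r.close_job())"
```

```text
the job is handed in; nothing more can be done
None
```

The red-winged stop is locked crosswise in the slot next to the streak plate, and I handed the job in at about 15 s of the 54 s allowed. No verdict came back.

**What I did:** I gripped the wing, dropped the foot lengthwise between the yellow marks until the collar met the board, and raised it 1.5 mm to slide freely. I then slid it to the plate, turned it 90°, lowered it, released it and backed the arm away.

**Last checks**, from the scene camera after release:
- **Distance to the plate:** the stop's axis is 58–60 mm from the plate's centre, so the gap is about 6–8 mm.
- **Angle:** the wing measures about 5°, against 8.9° for exactly crosswise. The gripper read 8.8° at release, so the small difference is probably pixel error.
- **Plate and blue stop:** the plate is within 1 mm of where it was. The blue stop's image moved by about 1 pixel, which may be shading.
- **Forces:** contact forces stayed low. The highest reading was about 19 N, when the collar first touched the board.

**Not checked:** the top camera's view of the stop was blocked by the arm, so that final position rests on one camera plus the arm's own pose at release.

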